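# Find the rattling parts case in the clipped tool case and hold it out over the tray

### The arm

A 6-joint arm with a two-finger parallel gripper is mounted at the origin on the work surface; the furniture and walls round the work are solid. World frame = base frame: x ahead of the robot, y to its left, z up, the work surface at z = 0. Lengths are in m, angles in rad, forces in N, time in s.
With the tool pointing down it reaches from about 0.225 to 0.875 m from the base axis. Payload 3.4 kg.
Tool frame: the origin (TCP) lies at the very end of the fingers, on their centre line; the grasp point (between the pads) lies manip.pinch_z behind it (manip.pinch_z is the distance from the TCP to the grasp point, in m); z points along the fingers, y is the direction in which the jaws open and shut (so a half turn about z gives the same grasp; the last joint's range is limited). The gripper opens to 85 mm and grips with 20 to 120 N. Pads are 22 mm wide; open, the fingers measure 114 mm over their backs; the gripper's body (76 mm by 85 mm) begins 54 mm behind the grasp point. The pads swing forward as they close: fully open they stand 13 mm farther back than shut.
Start: joints at [-1.421, 0.276, 1.505, -0, 1.361, -0.121], TCP at [0.154, -0.554, 0.231] pointing down, gripper open.
Joint ranges: [-2.89, 2.89], [-0.75, 2.08], [0.22, 2.7], [-1.18, 4.32], [0.11, 2.71], [-2.7, 2.7]. Speed limits (rad/s): [2.57, 2.57, 3.14, 3.14, 3.14, 3.14].

### API

Orientations are given as a unit quaternion [w, x, y, z].
In Python, from rig import manip, imaging, workorder gives the robot as it stands.
- The arm moves only by the tool apply_moves, never from a script. Its argument "moves" is one flat list of numbers, 7 for each row, row after row: the finger opening in m, from 0 to 0.0854, then the shift along the tool's x, y, z in m, then the turn, a rotation vector about the tool's x, y, z in rad. In form: [jaw, tx, ty, tz, rx, ry, rz, jaw, tx, ty, tz, rx, ry, rz, ...]. A call has exactly 8 rows; each row shifts and turns the pose as measured when the row begins, along the tool's axes as they then stand; what a row does not reach is not made up. A row lasts 1/12 s, in which the tool goes at most 41.7 mm and 7.16 degrees, less where a joint would pass 70% of its speed; a pose out of reach is approached as far as the arm can. A call with a gripper value outside its range is refused whole. The fingers move at their own pace and stop on an object; "newtons" is the grip in N (left out, the last holds). Time passes only in rows, so rows that do not move let the fingers close, or fill a call up. It gives the time, the measured TCP pose, the force and the opening at its end, in the units of the state.
- manip.get_state(): the state, without advancing time (a new reading comes with each control period).
- imaging.get_image(name): name is "scene" or "top" or "wrist"; returns a dict with "image" (400x640x3 uint8, red, green, blue), "range_z" (400x640 float32, m along the optical axis (not along the pixel's ray), 0 where there is no reading), "fx", "fy", "cx", "cy" (pixels), "R" (3x3) and "t" (3): a world point X has camera coordinates R X + t. Camera axes: x right, y down, z forward; pixel columns grow to the right and rows downward; lengths in m; the calibration is good to about 2 mm. A picture is of the moment at which its call begins.
- workorder.sign_off(): hands the job in, once; it reports no verdict.
The state is a dict: "clock": time; "qpos": joint angles; "qd": joint speeds; "effort": joint torques, N m; "position": TCP position; "ee_rot": TCP orientation; "contact_force": force on the tool from outside, world axes, zero at the start; "moment": the same for the moment, N m; "width": finger opening in m.
Only numpy, scipy, OpenCV 4.12 (cv2) and the standard library are available. Lean on these libraries where they do the work, as an engineer would, in place of code of your own. Each camera call takes 0.05 s, during which the arm holds its last target.

### The job

Swing the clip on the front of the tool case down out of the way, open the lid and leave it standing open. In one of the three closed parts cases inside, a heavy socket has come loose: lift the cases out and shake them lengthways one at a time until you find the one that rattles, setting any that stay silent back into a pocket of the liner. Finish while still holding the rattling case level and the right way up in the air over the empty tray beside the tool case, well clear of it, so that it can be opened there; do not let go, and leave the other tools where they lie.

Things in the scene. Friction and masses are not known exactly. Their poses are not given: they have to be found in the camera images.
- tool_case: grey steel tool case, 150 x 300 x 76 mm without lid, fixed to the bench; origin at the centre of its underside, z up, its front (-x) looks roughly to the robot, y along its long side (+y = left pocket). Walls 4 mm. A black liner on its floor has three pockets, 10 mm deep, side by side at 75 mm pitch, long side along x; the liner's top is 20 mm above the bench
- clip_grip (a point): centre of the black grip of the clip, 8 mm thick (along x), 32 mm wide, its top 13 mm above this point. With the clip shut the grip stands upright at the middle of the lid's front edge, from 3.5 mm to 35 mm above the lid's top face; the nearest thing behind it is the lid handle, 45 mm farther back (centre to centre)
- clip_hinge (a point): the clip's hinge axis (along the tool case's y), 64 mm below clip_grip when shut, 40 mm above the bench, 11 mm in front of the case's front face (86 mm in front of the tool case's origin)
- clip (a joint): clip angle in rad: 0 = shut, upright with its steel nose over the strike on the lid's edge (the lid cannot open); grows as its top swings out towards the robot and down, to 1.9. The nose is clear of the lid beyond 0.3. Stiff: takes about 1 N at the grip and stays where it is left
- lid_handle (a point): middle of the lid's bar handle: steel rod of 10 mm diameter, 80 mm of it straight along the tool case's y, 36 mm above the lid's top face and 118 mm above the bench when shut; 34 mm behind the front of the case and 118 mm in front of the hinge axis
- lid_hinge (a point): the lid's hinge axis (along the tool case's y) at the rear top edge, 77 mm above the bench and 77 mm behind the tool case's origin
- lid (a joint): lid angle in rad: 0 = shut, 1.57 = upright, stop at 1.75. The lid is a flat 5 mm plate, 156 mm deep, top face 82 mm above the bench when shut; its stiff hinge takes about 5 N at the handle and stays where it is left
- pocket_left (a point): middle of the floor of the left (+y of the tool case) pocket, 10 mm above the bench. In each pocket stands a closed grey parts case: three alike, 118 mm long (along the tool case's x), 44 mm wide (y), 62 mm high, top 72 mm above the bench, 0.40 to 0.48 kg; 4 mm play all round in the pocket, 31 mm free between neighbours, 48 mm to the side walls. Grip it across the 44 mm
- pocket_middle (a point): the same for the middle pocket. Which of the three cases rattles changes from start to start: in it a loose steel socket of 0.24 kg rolls freely over 72 mm lengthways; it starts near the rear end, knocks against the ends when shaken, runs to the low end when tipped over 5 degrees and stays there when levelled gently, which moves the weight's moment by 0.17 N m. In the others nothing moves
- pocket_right (a point): the same for the right (-y) pocket. A case stands 10 mm deep in its pocket, and must be lifted 70 mm to clear the walls of the tool case
- parts_tray: empty red plastic tray with one low divider, beside the tool case (a like tray with things in it, far back on the bench, is scenery), 318 mm (x) x 222 mm (y) over the rim, 48 mm high, fixed to the bench; origin at the centre of its underside
- green_block: bystander: dark green hone block, 36 x 82 x 20 mm; origin at its underside
- brown_block: bystander: brown rubber sanding block, 40 x 52 x 22 mm; origin at its underside
- chisel: bystander: chisel lying along the bench's right edge, 29 x 226 x 25 mm; origin at its underside

How it is judged:
By the outcome, as a careful person would: the job done as asked, in the order asked, and still so for the second after the job is handed in, while the arm keeps its last pose, push and grip.
It also fails if it takes over 72 s, if anything falls off the work surface, if the arm or the gripper's body presses on something with over 40 N, if the wrist force passes 120 N, or if a joint passes its speed limit or range.

## Working session

There is one attempt and no reset: what is moved stays moved. The work goes in short steps, Python scripts to look and compute and a tool call to move; the robot and the scene stay as the last step left them, time stands still between calls to the robot, and variables do not carry over. Pictures are saved under pics/ and viewed, and the job is handed in when it is done.

Besides the shell and the picture viewer there is one more tool, called by a JSON object that holds its "op" and its "data". apply_moves: Moves the arm, as the interface text tells. Its arguments: {"type":"object","properties":{"moves":{"type":"array"},"newtons":{"type":"number"}},"required":["moves"]}

```bash
ls; mkdir -p pics; python3 - <<'E'
from rig import manip, imaging
import cv2,numpy as np
print(manip.get_state(), manip.pinch_z)
for n in ("scene","top"):
    d=imaging.get_image(n); cv2.imwrite(f"pics/{n}0.png",d["image"][:,:,::-1]); np.savez(f"{n}0.npz",**d)
    print(n,d["fx"],d["cx"],d["cy"],d["R"],d["t"], (d["range_z"]>0).mean())
E
```

```text
pics
{'clock': 0.0, 'qpos': array([-1.42102316e+00,  2.76607719e-01,  1.50614678e+00, -2.01912217e-05,
        1.36071683e+00, -1.20992891e-01]), 'qd': array([ 0.00197938,  0.0012448 ,  0.00096465,  0.00078249, -0.00157627,
       -0.00159848]), 'effort': array([-1.16969622e-03, -4.16781521e+01, -2.45807701e+01,  1.70936801e-04,
        1.12358818e-02,  1.37963309e-05]), 'position': array([ 0.15370543, -0.55351359,  0.23042703]), 'ee_rot': array([-9.39098556e-04,  9.90848984e-01,  1.34971882e-01, -2.33873844e-05]), 'contact_force': array([ 0.77182808,  0.4501329 , -0.08379542]), 'moment': array([0.00247934, 0.00696453, 0.02804455]), 'width': 0.08555621421816656} 0.0187
scene 361.725548863355 314.40395731595396 202.16650113615012 [[-0.50056018 -0.86565944  0.00855778]
 [-0.58858379  0.33306122 -0.73664058]
 [ 0.63482961 -0.37376991 -0.6762303 ]] [0.27292019 0.3792477  0.92879066] 0.99603515625
top 449.48853261634866 325.1357005136184 198.30670883963862 [[ 0.00105035 -0.99992422  0.01226585]
 [-0.98201485 -0.00334719 -0.18877403]
 [ 0.18880078 -0.01184696 -0.98194395]] [-0.01226294  0.51494077  1.55804562] 0.9957890625
```

View pics/scene0.png

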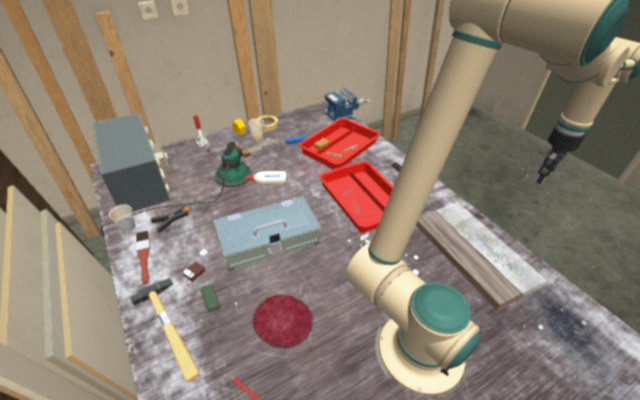

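View pics/top0.png

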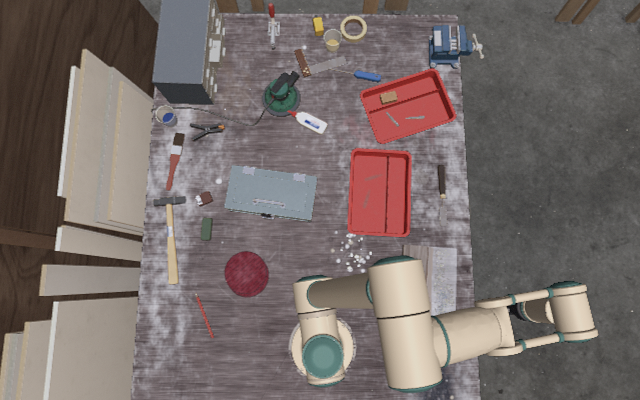

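The scene view shows the grey case at about (268,232) with its handle and black grip at (275,238). The empty red tray is at (360,195). In the top view the case is at (271,192) and the tray at (380,192). I'll measure both.

```bash
cat > h.py <<'E'
import numpy as np,cv2
from scipy.spatial.transform import Rotation as Ro
def cloud(d):
    z=d["range_z"];v,u=np.mgrid[:400,:640]
    P=np.stack([(u-d["cx"])/d["fx"]*z,(v-d["cy"])/d["fy"]*z,z],-1)
    return (P-d["t"])@d["R"]
def proj(d,X):
    c=np.asarray(X)@d["R"].T+d["t"]
    return np.stack([d["fx"]*c[...,0]/c[...,2]+d["cx"],d["fy"]*c[...,1]/c[...,2]+d["cy"]],-1)
def ray(d,u,v,h):
    r=np.array([(u-d["cx"])/d["fx"],(v-d["cy"])/d["fy"],1])@d["R"]; o=-d["t"]@d["R"]
    return o+r*(h-o[2])/r[2]
def snap(n,name,crop=None,s=1):
    from rig import imaging
    d=imaging.get_image(n);np.savez(name+".npz",**d);im=d["image"][:,:,::-1]
    if crop: a,b,c,e=crop; im=im[b:e,a:c]
    cv2.imwrite(f"pics/{name}.png",cv2.resize(im,None,fx=s,fy=s,interpolation=cv2.INTER_CUBIC));return d
def tool():
    from rig import manip
    s=manip.get_state();q=s["ee_rot"];return s,Ro.from_quat([q[1],q[2],q[3],q[0]])
E
python3 - <<'E'
from h import *
for n in("top","scene"):
    d=dict(np.load(n+"0.npz"));P=cloud(d);im=d["image"].astype(int)
    w=P.reshape(-1,3)
    # lid
    reg=(P[...,0]>.3)&(P[...,0]<.6)&(P[...,1]>-.05)&(P[...,1]<.4)
    m=reg&(P[...,2]>.07)&(P[...,2]<.095)
    m=cv2.morphologyEx(m.astype(np.uint8),cv2.MORPH_OPEN,np.ones((3,3)))
    k,l,st,_=cv2.connectedComponentsWithStats(m);i=1+st[1:,4].argmax();m=l==i
    Q=P[m];print(n,m.sum(),Q.mean(0)); 
    # ray-based polygon on z=.082
    c=max(cv2.findContours(m.astype(np.uint8),0,2)[0],key=len)[:,0]
    W=np.array([ray(d,u,v,.082)[:2] for u,v in c]);r=cv2.minAreaRect((W*1000).astype(np.float32));print(r,cv2.boxPoints(r))
    # tray
    hsv=cv2.cvtColor(d["image"],cv2.COLOR_RGB2HSV)
    red=((hsv[...,0]<8)|(hsv[...,0]>172))&(hsv[...,1]>150)&(P[...,0]<.62)&(P[...,0]>.2)&(P[...,1]<.02)&(P[...,1]>-.35)
    k,l,st,_=cv2.connectedComponentsWithStats(red.astype(np.uint8));i=1+st[1:,4].argmax();mm=(l==i)
    c=max(cv2.findContours(mm.astype(np.uint8),0,2)[0],key=len)[:,0]
    W=np.array([ray(d,u,v,.048)[:2] for u,v in c]);r=cv2.minAreaRect((W*1000).astype(np.float32));print("tray",r)
    # high things: handle, grip
    m=reg&(P[...,2]>.098)&(P[...,2]<.14);print("high",P[m].mean(0) if m.any() else None, m.sum())
d=dict(np.load("top0.npz"))
cv2.imwrite("pics/topz.png",cv2.resize(d["image"][150:240,200:340,::-1],None,fx=5,fy=5,interpolation=cv2.INTER_CUBIC))
d=dict(np.load("scene0.npz"))
cv2.imwrite("pics/scz.png",cv2.resize(d["image"][185:285,200:340,::-1],None,fx=5,fy=5,interpolation=cv2.INTER_CUBIC))
E
```

```text
top 3474 [0.52529354 0.17353168 0.08190604]
((531.5451049804688, 179.28150939941406), (305.281982421875, 159.4208526611328), 82.2950668334961) [[432.0895   38.70552]
 [590.0711   17.33171]
 [631.00073 319.85748]
 [473.0191  341.23132]]
tray ((505.6860046386719, -231.93612670898438), (151.70643615722656, 232.97988891601562), 86.18571472167969)
high [0.4790557  0.18503368 0.11807677] 118
scene 3292 [0.51762036 0.18748336 0.08300379]
((514.11572265625, 184.5316162109375), (320.91552734375, 173.53599548339844), 89.13587188720703) [[424.93768   25.40068 ]
 [598.4539    22.783524]
 [603.29376  343.66254 ]
 [429.77753  346.27972 ]]
tray ((495.733154296875, -195.96475219726562), (228.162109375, 260.4923095703125), 86.4646987915039)
high [0.47355258 0.19349779 0.11546627] 195
```

View pics/topz.png

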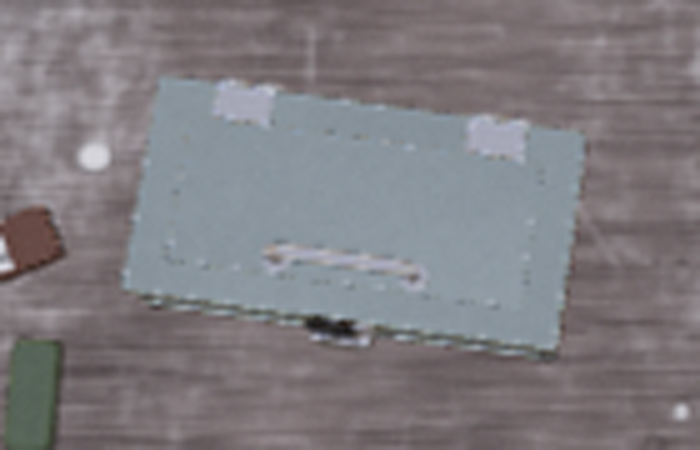

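View pics/scz.png

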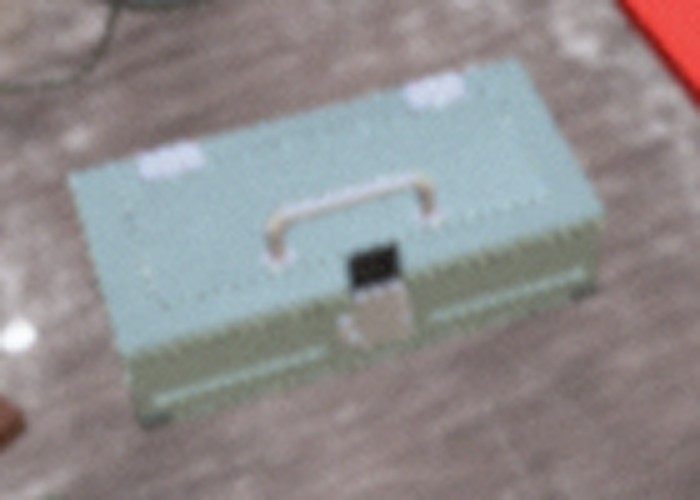

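The zoomed top view shows the lid corners at (160,78), (585,130), (555,350) and (125,290), the handle centre at about (345,263) and the black grip at about (332,326). Next I'll fit the case frame.

```bash
python3 - <<'E'
from h import *
d=dict(np.load("top0.npz"))
f=lambda x,y,h,ox=200,oy=150:ray(d,ox+(x-2)/5,oy+(y-2)/5,h)
C=np.array([f(*c,.082)[:2] for c in[(160,78),(585,130),(555,350),(125,290)]]);print("corners",C)
yv=(C[0]-C[1]+C[3]-C[2]);yaw=np.arctan2(yv[1],yv[0])-np.pi/2
xv=(C[0]-C[3]+C[1]-C[2]);print("yaw",yaw,np.arctan2(xv[1],xv[0]),"sizes",np.linalg.norm(yv)/2,np.linalg.norm(xv)/2,C.mean(0))
print("handle ends",f(272,255,.118),f(418,272,.118),"grip",f(332,326,.112))
s=dict(np.load("scene0.npz"))
g=lambda x,y,h:ray(s,200+(x-2)/5,185+(y-2)/5,h)
print("scene handle",g(275,220,.118),g(430,182,.118),"grip",g(373,267,.105))
C=[g(*c,.082) for c in[(70,177),(520,58),(605,213),(123,353)]];print(np.array(C))
# tray by red mask
hsv=cv2.cvtColor(d["image"],cv2.COLOR_RGB2HSV)
red=((hsv[...,0]<8)|(hsv[...,0]>172))&(hsv[...,1]>120)
red[:145]=0;red[245:]=0;red[:,:340]=0;red[:,420:]=0
c=np.vstack(cv2.findContours(cv2.morphologyEx(red.astype(np.uint8),cv2.MORPH_OPEN,np.ones((3,3))),0,2)[0])[:,0]
W=np.array([ray(d,u,v,.048)[:2] for u,v in c]);r=cv2.minAreaRect((W*1000).astype(np.float32));print("tray",r)
E
```

```text
corners [[0.62692729 0.32072964]
 [0.59026994 0.01953417]
 [0.43327451 0.03961184]
 [0.47454414 0.33888199]]
yaw -0.12905627927246188 -0.12294710749926221 sizes 0.30275054689794006 0.15586584055887998 [0.53125397 0.17968941]
handle ends [0.49293479 0.23225064 0.118     ] [0.48148286 0.13258469 0.118     ] grip [0.44502844 0.19086034 0.112     ]
scene handle [0.49609021 0.2350938  0.118     ] [0.4789428  0.14072273 0.118     ] grip [0.44446308 0.19624879 0.105     ]
[[0.62828712 0.32341643 0.082     ]
 [0.58731325 0.0192252  0.082     ]
 [0.4330789  0.04325945 0.082     ]
 [0.47503392 0.34293236 0.082     ]]
tray ((540.8646240234375, -207.0102996826172), (221.20367431640625, 316.4403991699219), 86.8199462890625)
```

{"op": "apply_moves", "data": {"moves": [0,0,0,0,0,0,0.1,0,0,0,0,0,0,0.1,0,0,0,0,0,0,0.1,0,0,0,0,0,0,0.1,0,0.0108,-0.039,0,0,0,0,0,0.0108,-0.039,0,0,0,0,0,0.0108,-0.039,0,0,0,0,0,0.0108,-0.039,0,0,0,0], "newtons": 40}}

```text
clock: 0.77
position: [0.2181, -0.4077, 0.2248]
ee_rot: [-0.003, 0.997, -0.08, -0.002]
contact_force: [0.7, -0.4, -1.0]
width: -0.0001
```

{"op": "apply_moves", "data": {"moves": [0,0.0108,-0.039,0,0,0,0,0,0.0108,-0.039,0,0,0,0,0,0.0108,-0.039,0,0,0,0,0,0.0108,-0.039,0,0,0,0,0,0.0108,-0.039,0,0,0,0,0,0.0108,-0.039,0,0,0,0,0,0.0108,-0.039,0,0,0,0,0,0.0108,-0.039,0,0,0,0]}}

```text
clock: 1.43
position: [0.3525, -0.1023, 0.2245]
ee_rot: [-0.005, 0.996, -0.084, -0.002]
contact_force: [0.9, -0.6, 0.5]
width: 0.0001
```

```bash
cat >> h.py <<'E'
ORG=np.array([.530,.182]);YAW=-.128
def c2w(x,y,z):
    c,s=np.cos(YAW),np.sin(YAW);return np.array([ORG[0]+c*x-s*y,ORG[1]+s*x+c*y,z])
def w2c(p):
    c,s=np.cos(YAW),np.sin(YAW);d=np.array(p[:2])-ORG;return np.array([c*d[0]+s*d[1],-s*d[0]+c*d[1],p[2]])
def goto(x,y,z,psi=None,world=False):
    """remaining shift in tool axes and rotvec, for tool straight down with tool x at angle YAW+psi"""
    s,R=tool();p=s["position"];t=np.array([x,y,z]) if world else c2w(x,y,z)
    print("t%.2f case %s  d_tool %s w %.4f"%(s["clock"],np.round(w2c(p),4),np.round(R.inv().apply(t-p),4),s["width"]))
    if psi is not None:
        a=YAW+psi;T=Ro.from_euler("z",a)*Ro.from_euler("x",np.pi)
        print("rot",np.round((R.inv()*T).as_rotvec(),4),"d in target axes",np.round(T.inv().apply(t-p),4))
    print("F",np.round(s["contact_force"],2),"M",np.round(s["moment"],3),"q",np.round(s["qpos"],2))
E
python3 -c "
from h import *
goto(-.064,0,.16,0)"
```

```text
t1.43 case [-0.1398 -0.3046  0.2245]  d_tool [ 0.0639 -0.3068  0.0669] w 0.0001
rot [-0.0087  0.0043 -0.0398] d in target axes [ 0.0758 -0.3046  0.0645]
F [ 0.86 -0.55  0.52] M [-0.005 -0.095 -0.009] q [-0.48 -0.04  1.9   0.01  1.29  1.26]
```

{"op": "apply_moves", "data": {"moves": [0,0.0095,-0.038,0,-0.009,0.004,-0.04,0,0.0095,-0.038,0,0,0,0,0,0.0095,-0.038,0,0,0,0,0,0.0095,-0.038,0,0,0,0,0,0.0095,-0.038,0.012,0,0,0,0,0.0095,-0.038,0.012,0,0,0,0,0.0095,-0.038,0.02,0,0,0,0,0.0095,-0.038,0.02,0,0,0]}}

```text
clock: 2.1
position: [0.4677, 0.1968, 0.167]
ee_rot: [0.0, 0.998, -0.061, 0.006]
contact_force: [1.0, -0.2, -0.4]
width: 0.0001
```

```bash
python3 -c "
from h import *
goto(-.064,0,.16,0)
d=snap('wrist','wr1',None,1.2)"
```

```text
t2.10 case [-0.0637  0.0067  0.167 ]  d_tool [-0.0005  0.0067  0.007 ] w 0.0001
rot [-0.0007 -0.012   0.0065] d in target axes [-0.0003  0.0067  0.007 ]
F [ 0.97 -0.22 -0.42] M [-0.022 -0.041  0.011] q [ 0.26  0.22  1.76 -0.    1.16  1.96]
```

View pics/wr1.png

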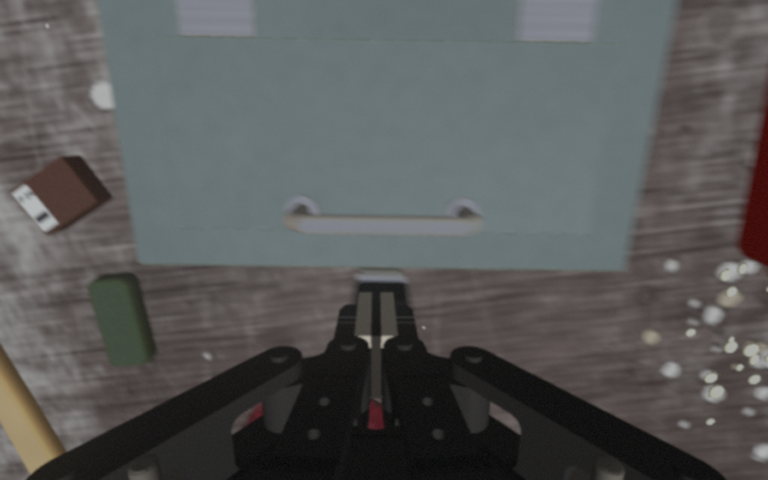

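The wrist view shows the lid's front edge at row 266, the handle bar from (295,225) to (475,225), and the grip top partly hidden behind the fingers at about (382,276). I'll refine the case frame from this view.

```bash
python3 -c "
from h import *
d=dict(np.load('wr1.npz'))
f=lambda x,y,h:np.round(w2c(ray(d,(x+.5)/1.2-.5,(y+.5)/1.2-.5,h)),4)
print('handle',f(285,225,.118),f(482,225,.118),'lid front',f(140,265,.082),f(628,271,.082),'grip top back',f(358,270,.117),f(407,270,.117))
print(-d['t']@d['R'])
"
```

```text
handle [-0.0382  0.0526  0.118 ] [-0.0376 -0.0474  0.118 ] lid front [-0.0724  0.1525  0.082 ] [-0.0745 -0.1507  0.082 ] grip top back [-0.0625  0.0158  0.117 ] [-0.0623 -0.01    0.117 ]
[0.53654883 0.18807988 0.31037104]
```

```bash
sed -i 's/ORG=.*;YAW/ORG=np.array([.5315,.183]);YAW/' h.py; python3 -c "
from h import *
goto(-.064,0,.16,0)
goto(-.065,0,.094,0)
s=snap('scene','s1',(180,150,360,290),4)"
```

```text
t2.15 case [-0.0645  0.0113  0.1634]  d_tool [0.0004 0.0113 0.0034] w -0.0002
rot [-0.0059 -0.0088  0.0078] d in target axes [0.0005 0.0113 0.0034]
F [ 2.69  5.56 -1.44] M [ 0.15  -0.059  0.022] q [0.27 0.22 1.76 0.   1.15 1.96]
t2.15 case [-0.0645  0.0113  0.1634]  d_tool [-0.0012  0.0117  0.0693] w -0.0002
rot [-0.0059 -0.0088  0.0078] d in target axes [-0.0005  0.0113  0.0694]
F [ 2.69  5.56 -1.44] M [ 0.15  -0.059  0.022] q [0.27 0.22 1.76 0.   1.15 1.96]
```

View pics/s1.png

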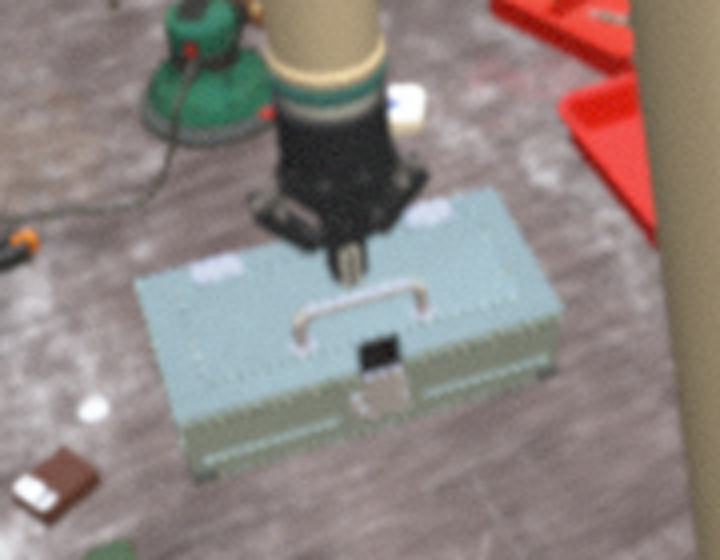

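The gripper is above the lid, with the grip at (380,352) in front of it. I'll centre it and go down between the grip and the handle.

{"op": "apply_moves", "data": {"moves": [0,0,0.006,0,-0.005,-0.009,0.008,0,0,0.005,0,0,0,0,0,0,0,0.01,0,0,0,0,0,0,0.015,0,0,0,0,0,0,0.015,0,0,0,0,0,0,0.01,0,0,0,0,0,0,0,0,0,0,0,0,0,0,0,0,0]}}

```text
clock: 2.87
position: [0.4638, 0.1789, 0.1126]
ee_rot: [0.003, 0.998, -0.067, -0.002]
contact_force: [-0.4, -0.0, 1.1]
width: 0.0001
```

```bash
python3 -c "
from h import *
goto(-.065,0,.094,0)
d=snap('wrist','wr2',None,1.2)"
```

```text
t2.87 case [-0.0666 -0.0127  0.1126]  d_tool [ 0.0016 -0.0129  0.0185] w 0.0001
rot [ 0.0069  0.0026 -0.0064] d in target axes [ 0.0016 -0.0127  0.0186]
F [-0.44 -0.01  1.08] M [ 0.033  0.003 -0.013] q [ 0.23  0.26  1.85 -0.01  1.04  1.94]
```

View pics/wr2.png

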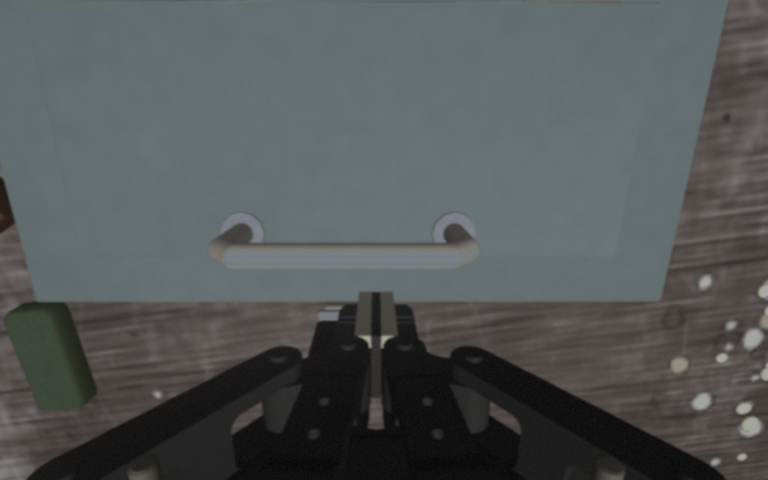

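The wrist view shows the handle at row 256 with its middle near column 345. The fingers at column 376 are about 13 mm right of centre, so I'll correct gently.

{"op": "apply_moves", "data": {"moves": [0,0,-0.005,0,0.006,0.002,-0.006,0,0.001,-0.005,0,0,0,0,0,0,-0.002,0.005,0,0,0,0,0,0,0.005,0,0,0,0,0,0,0.004,0,0,0,0,0,0,0.002,0,0,0,0,0,0,0,0,0,0,0,0,0,0,0,0,0]}}

```text
clock: 3.58
position: [0.4685, 0.1917, 0.0979]
ee_rot: [-0.001, 0.998, -0.064, 0.003]
contact_force: [-0.7, -0.5, 0.0]
width: -0.0003
```

```bash
python3 -c "
from h import *
goto(-.065,0,.094,0)
d=dict(np.load('wr2.npz'))
f=lambda x,y,h:np.round(w2c(ray(d,(x+.5)/1.2-.5,(y+.5)/1.2-.5,h)),4)
print('handle',f(210,256,.118),f(479,256,.118),'lid front',f(36,301,.082),f(660,301,.082))
"
```

```text
t3.58 case [-0.0636  0.0006  0.0979]  d_tool [-0.0014  0.0006  0.0039] w -0.0003
rot [-0.0019 -0.0052 -0.0008] d in target axes [-0.0014  0.0006  0.0039]
F [-0.67 -0.51  0.  ] M [-0.019 -0.014  0.015] q [ 0.25  0.29  1.86 -0.    0.99  1.95]
handle [-0.0396  0.0482  0.118 ] [-0.0405 -0.0516  0.118 ] lid front [-0.0733  0.1505  0.082 ] [-0.0764 -0.152   0.082 ]
```

{"op": "apply_moves", "data": {"moves": [0,-0.005,0,0,0,0,0,0,-0.007,0,0,0,0,0,0,-0.008,0,0.001,0,0,0,0,-0.008,0,0.002,0,0,0,0,-0.008,0,0.003,0,0,0,0,-0.007,0,0.003,0,0,0,0,-0.004,0,0.003,0,0,0,0,0,0,0,0,0,0]}}

```text
clock: 4.25
position: [0.4173, 0.1983, 0.0852]
ee_rot: [-0.001, 0.998, -0.064, 0.004]
contact_force: [0.1, 0.3, -0.4]
width: -0.0002
```

```bash
python3 -c "
from h import *
goto(-.118,0,.079,0)
d=snap('wrist','wr3',None,1.2)"
```

```text
t4.25 case [-0.1152  0.0006  0.0852]  d_tool [-0.0028  0.0006  0.0061] w -0.0002
rot [-0.0026 -0.008  -0.0005] d in target axes [-0.0028  0.0006  0.0062]
F [ 0.1   0.26 -0.35] M [-0.04  -0.057  0.005] q [ 0.29  0.24  1.96 -0.    0.93  1.99]
```

View pics/wr3.png

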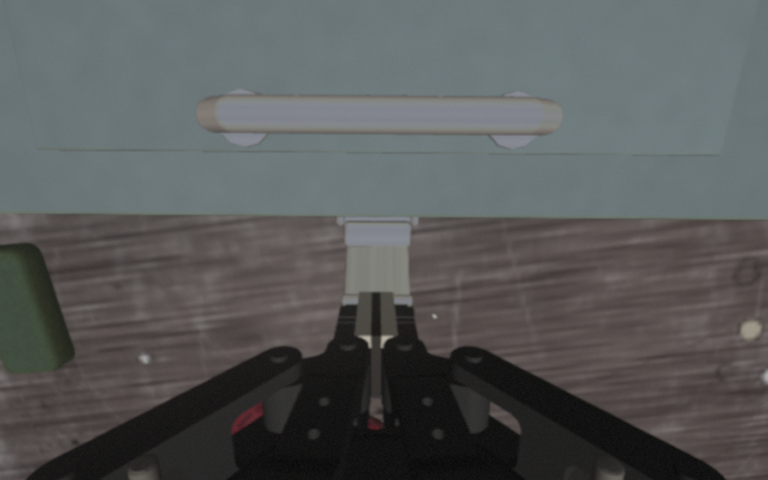

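The clip is swinging out: its plate shows at (378,260), with the fingers behind the grip. I'll push it on and down.

{"op": "apply_moves", "data": {"moves": [0,-0.006,0,0.006,0,0.006,0,0,-0.005,0,0.008,0,0,0,0,-0.004,0,0.009,0,0,0,0,-0.002,0,0.009,0,0,0,0,0,0,0.008,0,0,0,0,0,0,0.007,0,0,0,0,0,0,0.004,0,0,0,0,0,0,0,0,0,0]}}

```text
clock: 4.97
position: [0.4023, 0.2014, 0.0329]
ee_rot: [-0.001, 0.998, -0.065, 0.008]
contact_force: [-2.5, 0.3, 7.7]
width: 0.0003
```

```bash
python3 -c "
from h import *
goto(-.133,0,.036,0)
d=snap('wrist','wr4',None,1.2)"
```

```text
t4.97 case [-0.1305  0.0018  0.0329]  d_tool [-0.0024  0.0018 -0.0032] w 0.0003
rot [-0.004  -0.0154 -0.0011] d in target axes [-0.0025  0.0018 -0.0031]
F [-2.46  0.3   7.67] M [ 0.037  0.36  -0.034] q [ 0.31  0.3   2.06 -0.    0.77  2.01]
```

View pics/wr4.png

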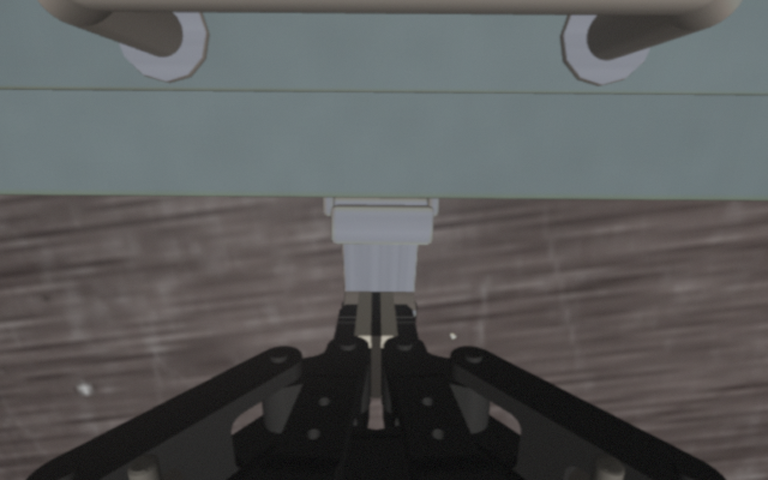

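The clip lies flat and down, with its plate from (380,200) to (380,290). Next I'll rise, turn 90° and open the fingers for the handle.

{"op": "apply_moves", "data": {"moves": [0,0,0,-0.02,0,0,0,0,0,0,-0.03,0,0,0,0.045,0,0,-0.03,0,0,-0.12,0.045,0,0,-0.03,0,0,-0.12,0.045,0,0,-0.015,0,0,-0.12,0.045,0,0,0,0,0,-0.12,0.045,0,0,0,0,0,-0.12,0.045,0,0,0,0,0,-0.12]}}

```text
clock: 5.68
position: [0.4045, 0.2011, 0.1647]
ee_rot: [0.002, 0.953, 0.304, 0.009]
contact_force: [-0.5, 0.3, -1.3]
width: 0.0448
```

{"op": "apply_moves", "data": {"moves": [0.045,0,0,0,0,0,-0.12,0.045,0,0,0,0,0,-0.12,0.045,0,0,0,0,0,-0.12,0.045,0,0,0,0,0,-0.12,0.045,0,0,0,0,0,-0.12,0.045,0,0,0,0,0,-0.08,0.045,0,0,0,0,0,0,0.045,0,0,0,0,0,0]}}

```text
clock: 6.35
position: [0.4089, 0.201, 0.1658]
ee_rot: [0.007, 0.788, 0.616, 0.011]
contact_force: [1.3, -0.5, 0.6]
width: 0.045
```

```bash
python3 -c "
from h import *
goto(-.041,0,.15,np.pi/2)"
```

```text
t6.35 case [-0.1239  0.0022  0.1658]  d_tool [0.0072 0.0822 0.0178] w 0.0450
rot [ 0.0241 -0.0075 -0.1156] d in target axes [-0.0022  0.0829  0.0158]
F [ 1.29 -0.49  0.65] M [ 0.011  0.023 -0.01 ] q [ 0.31  0.13  1.87 -0.01  1.12  0.55]
```

{"op": "apply_moves", "data": {"moves": [0.045,0,0,0,0.024,-0.007,-0.1,0.045,0,0.016,0,0,0,0,0.045,0,0.02,0,0,0,0,0.045,0,0.02,0,0,0,0,0.045,0,0.015,0,0,0,0,0.045,0,0.006,0,0,0,0,0.045,0,0,0,0,0,0,0.045,0,0,0,0,0,0]}}

```text
clock: 7.02
position: [0.4944, 0.1879, 0.1651]
ee_rot: [0.002, 0.763, 0.647, 0.002]
contact_force: [-1.3, 0.4, -0.6]
width: 0.045
```

```bash
python3 -c "
from h import *
d=snap('wrist','wr5',None,1.2)
goto(-.041,0,.13,np.pi/2)"
```

```text
t7.07 case [-3.770e-02  1.000e-04  1.651e-01]  d_tool [-0.0003 -0.0035  0.0351] w 0.0448
rot [ 0.0051 -0.0009 -0.0354] d in target axes [-0.0001 -0.0033  0.0351]
F [-0.18 -0.86 -0.67] M [-0.012 -0.017  0.017] q [ 0.23  0.25  1.71 -0.    1.17  0.4 ]
```

View pics/wr5.png

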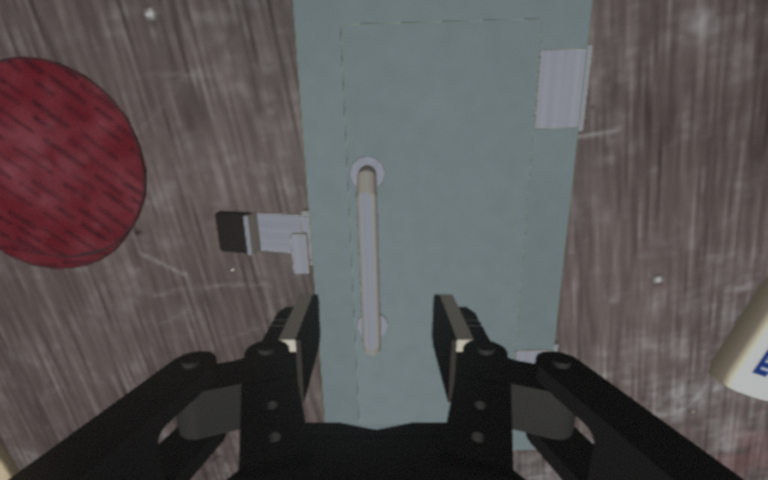

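The clip's black grip now lies out in front at (234,231). The handle runs from (367,165) to (372,353), between the open fingers.

```bash
python3 -c "
from h import *
d=dict(np.load('wr5.npz'))
f=lambda x,y,h:np.round(w2c(ray(d,(x+.5)/1.2-.5,(y+.5)/1.2-.5,h)),4)
print('handle',f(366,168,.118),f(372,353,.118),'lid', f(310,260,.082),f(563,260,.082),'clip',f(218,231,.03))
"
```

```text
handle [-0.0393  0.0533  0.118 ] [-0.0404 -0.0479  0.118 ] lid [-0.0768 -0.0042  0.082 ] [ 0.0785 -0.0102  0.082 ] clip [-0.1521  0.0036  0.03  ]
```

{"op": "apply_moves", "data": {"moves": [0.045,0,-0.003,0.01,0.005,0,-0.035,0.045,0,0,0.015,0,0,0,0.045,0,0,0.015,0,0,0,0.045,0,0,0.013,0,0,0,0.045,0,0,0.007,0,0,0,0.045,0,0,0.003,0,0,0,0.045,0,0,0,0,0,0,0.045,0,0,0,0,0,0]}}

```text
clock: 7.73
position: [0.486, 0.1896, 0.1017]
ee_rot: [-0.001, 0.751, 0.66, 0.001]
contact_force: [0.2, 0.4, 0.7]
width: 0.0447
```

```bash
python3 -c "
from h import *
goto(-.041,0,.10,np.pi/2)"
```

```text
t7.73 case [-0.046   0.0007  0.1017]  d_tool [-0.0007  0.005   0.0017] w 0.0447
rot [-0.0002 -0.0017 -0.0014] d in target axes [-0.0007  0.005   0.0017]
F [0.18 0.43 0.66] M [-0.001 -0.07  -0.042] q [0.24 0.3  1.81 0.   1.02 0.37]
```

Close on the handle at moderate force.

{"op": "apply_moves", "data": {"moves": [0.045,0,0.003,0.001,0,0,0,0.03,0,0.002,0,0,0,0,0.006,0,0,0,0,0,0,0.006,0,0,0,0,0,0,0.006,0,0,0,0,0,0,0.006,0,0,0,0,0,0,0.006,0,0,0,0,0,0,0.006,0,0,0,0,0,0], "newtons": 30}}

```text
clock: 8.4
position: [0.4914, 0.1896, 0.1029]
ee_rot: [-0.001, 0.752, 0.659, 0.001]
contact_force: [-0.3, 0.9, -1.2]
width: 0.0091
```

```bash
python3 -c "
from h import *
goto(-.041,0,.10,np.pi/2)"
```

```text
t8.40 case [-0.0406  0.0014  0.1029]  d_tool [-0.0014 -0.0004  0.0029] w 0.0091
rot [ 0.0006 -0.0035 -0.0026] d in target axes [-0.0014 -0.0004  0.0029]
F [-0.26  0.92 -1.24] M [-0.012  0.073 -0.033] q [0.23 0.31 1.8  0.   1.03 0.36]
```

{"op": "apply_moves", "data": {"moves": [0.006,0,0.004,-0.011,0,0,0,0.006,0,0.006,-0.011,0,0,0,0.006,0,0.007,-0.01,0,0,0,0.006,0,0.008,-0.01,0,0,0,0.006,0,0.009,-0.0085,0,0,0,0.006,0,0.0095,-0.0085,0,0,0,0.006,0,0.005,-0.003,0,0,0,0.006,0,0,0,0,0,0]}}

```text
clock: 9.07
position: [0.5251, 0.1849, 0.157]
ee_rot: [-0.015, 0.752, 0.659, -0.013]
contact_force: [1.5, -0.4, -1.0]
width: 0.0082
```

```bash
python3 -c "
from h import *
goto(-.041,0,.10,np.pi/2)
s,R=tool();p=w2c(s['position']);print(p[0]-.077,p[2]+.0155-.077, .16-0, np.arctan2(41,-118)-np.arctan2(p[2]+.0155-.077,p[0]-.077),np.hypot(p[2]+.0155-.077,p[0]-.077))
d=snap('scene','s2',(180,130,360,270),4)"
```

```text
t9.07 case [-0.0066  0.0011  0.157 ]  d_tool [-0.0013 -0.0322  0.0583] w 0.0082
rot [-0.0392 -0.0011 -0.0046] d in target axes [-0.0011 -0.0344  0.057 ]
F [ 1.51 -0.37 -0.98] M [-0.029 -0.074 -0.079] q [0.2  0.32 1.64 0.01 1.22 0.33]
-0.08357191849437524 0.09547044795998601 0.16 0.5173489837442835 0.12688133036231491
```

View pics/s2.png

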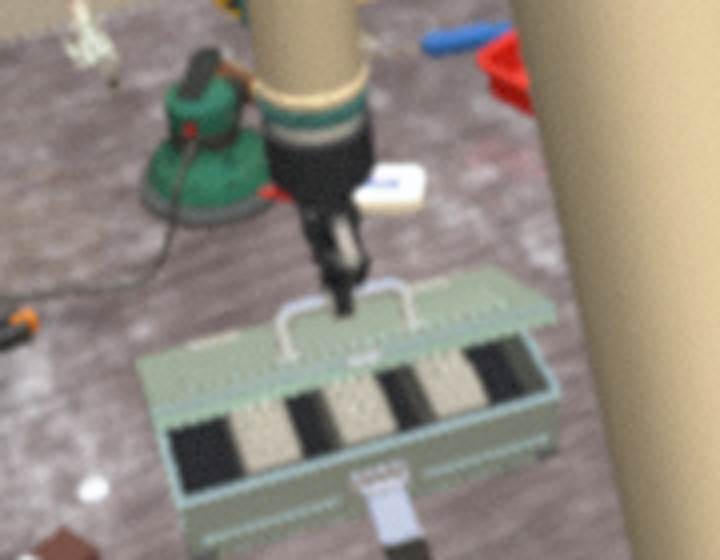

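The lid is about 0.52 rad open, showing three grey cases. The clip is down at (400,545). I'll continue the arc.

{"op": "apply_moves", "data": {"moves": [0.006,0,0.009,-0.009,0,0,0,0.006,0,0.0105,-0.0075,0,0,0,0.006,0,0.011,-0.006,0,0,0,0.006,0,0.012,-0.005,0,0,0,0.006,0,0.012,-0.0035,0,0,0,0.006,0,0.0125,-0.002,0,0,0,0.006,0,0.009,-0.001,0,0,0,0.006,0,0,0,0,0,0]}}

```text
clock: 9.78
position: [0.5792, 0.1774, 0.187]
ee_rot: [-0.033, 0.751, 0.659, -0.03]
contact_force: [3.6, 0.3, -8.9]
width: 0.0091
```

```bash
cat >> h.py <<'E'
def lidst():
    s,R=tool();p=w2c(s['position']-R.apply([0,0,.0155]));a=np.array([p[0]-.077,p[2]-.077]);print("handle rel",a,np.hypot(*a),"th",np.arctan2(41,-118)-np.arctan2(a[1],a[0]))
E
python3 -c "
from h import *
goto(.118,0,.18,np.pi/2);lidst()"
```

```text
t9.78 case [0.0481 0.0006 0.187 ]  d_tool [-0.0004  0.0703  0.0007] w 0.0091
rot [-0.0891  0.0018 -0.0029] d in target axes [-0.0006  0.0699  0.007 ]
F [ 3.64  0.31 -8.92] M [ 0.035 -0.721 -0.053] q [0.17 0.39 1.44 0.02 1.39 0.29]
handle rel [-0.02755947  0.12542158] 0.12841376854998376 th 1.0200910384328188
```

{"op": "apply_moves", "data": {"moves": [0.006,0,0.009,0,0,0,0,0.006,0,0.0125,-0.001,0,0,0,0.006,0,0.0125,-0.001,0,0,0,0.006,0,0.0125,0,0,0,0,0.006,0,0.0125,0.001,0,0,0,0.006,0,0.0125,0.002,0,0,0,0.006,0,0.009,0.002,0,0,0,0.006,0,0,0,0,0,0]}}

```text
clock: 10.45
position: [0.6496, 0.1677, 0.1842]
ee_rot: [-0.039, 0.75, 0.659, -0.036]
contact_force: [-0.1, -0.3, 1.8]
width: 0.0084
```

```bash
python3 -c "
from h import *
goto(.118,0,.18,np.pi/2);lidst()
d=snap('scene','s3',(180,100,360,240),4)"
```

```text
t10.45 case [ 1.191e-01 -1.000e-04  1.842e-01]  d_tool [ 0.0001 -0.0007  0.0043] w 0.0084
rot [-0.1062  0.0031 -0.0009] d in target axes [ 0.0001 -0.0011  0.0042]
F [-0.09 -0.3   1.77] M [ 0.157  0.363 -0.099] q [0.14 0.5  1.27 0.02 1.48 0.26]
handle rel [0.04376087 0.12258821] 0.13016482695934134 th 1.5792628969956766
```

View pics/s3.png

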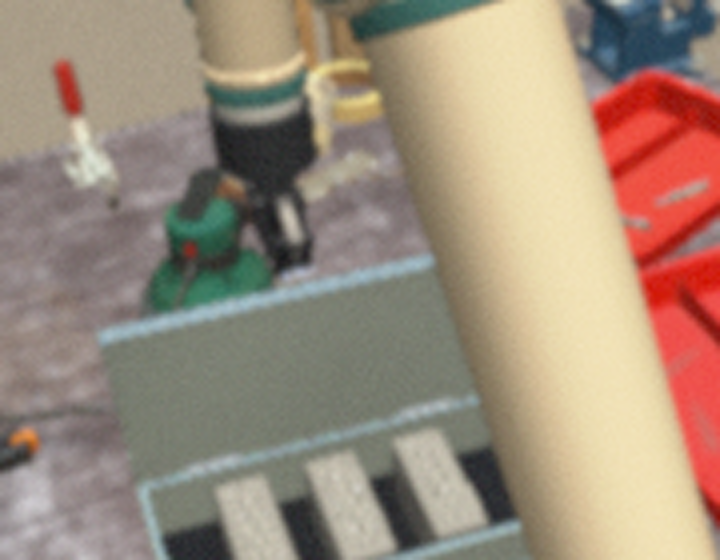

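The lid stands upright at about 1.58 rad. I'll push slightly further, let go with a small opening and withdraw upward.

{"op": "apply_moves", "data": {"moves": [0.006,0,0.006,0.002,0,0,0,0.006,0,0.008,0.002,0,0,0,0.006,0,0,0,0,0,0,0.022,0,0,0,0,0,0,0.022,0,0,0,0,0,0,0.022,0,0,-0.02,0,0,0,0.022,0,0,-0.035,0,0,0,0.022,0,0,-0.035,0,0,0]}}

```text
clock: 11.17
position: [0.6637, 0.1648, 0.2645]
ee_rot: [-0.047, 0.749, 0.659, -0.047]
contact_force: [0.7, 0.8, 0.6]
width: 0.0221
```

```bash
python3 -c "
from h import *
goto(-.05,-.0,.25,np.pi)
"
```

```text
t11.17 case [ 0.1335 -0.0011  0.2645]  d_tool [ 0.0014 -0.1799  0.0387] w 0.0221
rot [-0.1119 -0.0971 -1.5681] d in target axes [0.1835 0.0011 0.0145]
F [0.73 0.76 0.56] M [-0.018 -0.131  0.043] q [0.13 0.51 1.07 0.02 1.7  0.26]
```

{"op": "apply_moves", "data": {"moves": [0.056,0,0,-0.03,-0.05,0,0,0.056,0,0,-0.03,-0.05,0,0,0.056,0,-0.02,-0.01,0,0,0,0.056,0,-0.035,0,0,0,0,0.056,0,-0.035,0,0,0,0,0.056,0,-0.035,0,0,0,0,0.056,0,-0.02,0,0,0,-0.1,0.056,0,0,0,0,0,-0.12]}}

```text
clock: 11.83
position: [0.534, 0.1818, 0.3432]
ee_rot: [0.004, 0.672, 0.74, -0.001]
contact_force: [0.3, -0.4, -0.2]
width: 0.0557
```

{"op": "apply_moves", "data": {"moves": [0.056,0,0,0,0,0,-0.125,0.056,0,0,0,0,0,-0.125,0.056,0,0,0,0,0,-0.125,0.056,0,0,0,0,0,-0.125,0.056,0,0,0,0,0,-0.125,0.056,0,0,0,0,0,-0.125,0.056,0,0,0,0,0,-0.125,0.056,0,0,0,0,0,-0.1]}}

```text
clock: 12.5
position: [0.5367, 0.1815, 0.3435]
ee_rot: [0.012, 0.244, 0.97, -0.002]
contact_force: [0.0, -0.0, -0.5]
width: 0.0565
```

```bash
python3 -c "
from h import *
goto(0,-.075,.2,np.pi)
d=snap('wrist','wr6',None,1.2)
snap('top','t6',(200,110,340,240),5)
"
```

```text
t12.50 case [ 0.0054 -0.0009  0.3435]  d_tool [-0.0181 -0.0716  0.1438] w 0.0565
rot [-0.0016  0.024  -0.3656] d in target axes [ 0.0054 -0.0741  0.1435]
F [ 0.02 -0.01 -0.53] M [-0.028  0.022  0.016] q [ 0.21  0.21  1.32 -0.01  1.59 -0.87]
```

View pics/wr6.png

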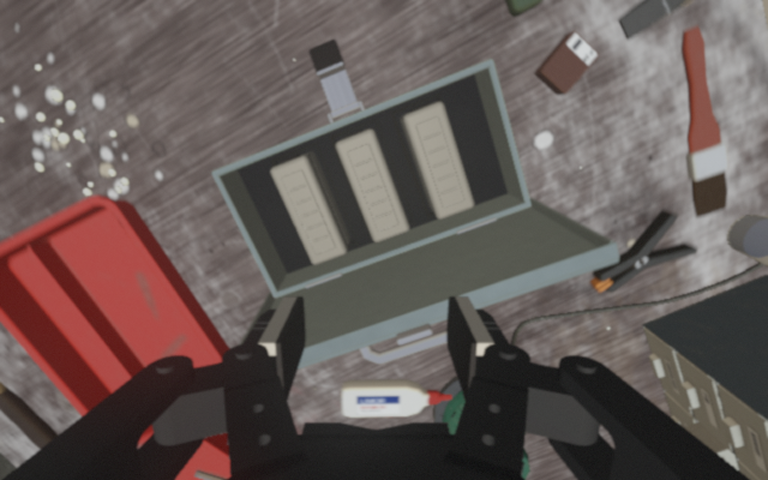

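View pics/t6.png

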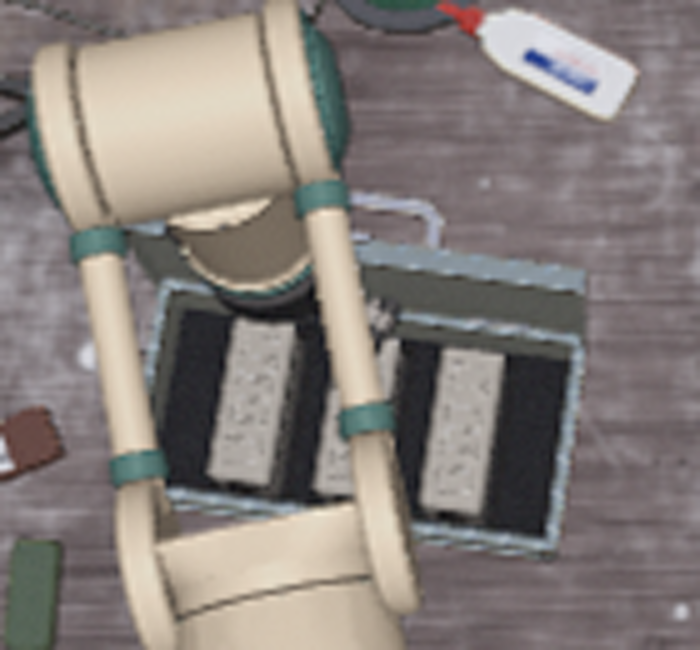

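The wrist view, which looks from behind, shows the lid standing open and the clip down. The three case tops are centred near (310,210), (373,185) and (438,160), and the tray-side case is the right pocket's. I'll compute their poses from the top-face corners.

```bash
python3 -c "
from h import *
d=dict(np.load('wr6.npz'))
f=lambda x,y,h:w2c(ray(d,(x+.5)/1.2-.5,(y+.5)/1.2-.5,h))
for n,c in (('right',[(271,165),(308,154),(346,252),(313,264)]),('mid',[(336,140),(371,130),(409,228),(373,241)]),('left',[(403,115),(440,102),(473,207),(437,219)])):
    C=np.array([f(*p,.072) for p in c]);L=(C[2]+C[3]-C[0]-C[1])/2
    print(n,C.mean(0).round(4),np.linalg.norm(L),np.arctan2(L[1],L[0]),np.linalg.norm(C[1]-C[0]))
C=np.array([f(*p,.076) for p in [(214,175),(491,62),(529,203),(276,292)]]);print(C.round(4))
t=dict(np.load('t6.npz'));g=lambda x,y,h:w2c(ray(t,200+(x-2)/5,110+(y-2)/5,h)).round(4)
print('top: right',np.mean([g(441,347,.072),g(504,353,.072),g(486,516,.072),g(421,508,.072)],0),'left',np.mean([g(235,320,.072),g(298,326,.072),g(273,487,.072),g(208,478,.072)],0))
"
```

```text
right [-0.0008 -0.0739  0.072 ] 0.11548722561478061 -0.032987354349051125 0.04089245663603409
mid [-0.0008 -0.001   0.072 ] 0.11335915153456393 -0.00891164731803177 0.03733078980049217
left [0.0006 0.0724 0.072 ] 0.11481952172156555 -0.007387289140480434 0.03875162981613028
[[-0.0723 -0.1513  0.076 ]
 [-0.0729  0.1486  0.076 ]
 [ 0.0748  0.1488  0.076 ]
 [ 0.0719 -0.1484  0.076 ]]
top: right [-0.0019 -0.0787  0.072 ] left [-0.00115   0.070675  0.072   ]
```

{"op": "apply_moves", "data": {"moves": [0.056,0,0,0,0,0.02,-0.115,0.056,0,0,0,0,0,-0.115,0.056,0,0,0,0,0,-0.1,0.056,0,-0.012,0.02,0,0,0,0.056,0.002,-0.02,0.035,0,0,0,0.056,0.002,-0.016,0.035,0,0,0,0.056,0,-0.008,0.035,0,0,0,0.056,0,0,0.01,0,0,0]}}

```text
clock: 13.27
position: [0.532, 0.1259, 0.2074]
ee_rot: [0.013, 0.087, 0.996, 0.002]
contact_force: [-0.6, 0.5, -0.2]
width: 0.056
```

```bash
python3 -c "
from h import *
goto(0,-.075,.10,np.pi)
"
```

```text
t13.27 case [ 0.0077 -0.0565  0.2074]  d_tool [ 0.0096 -0.0194  0.1071] w 0.0560
rot [ 0.0048  0.0259 -0.0471] d in target axes [ 0.0077 -0.0185  0.1074]
F [-0.63  0.49 -0.2 ] M [ 0.058  0.03  -0.007] q [ 0.11  0.23  1.62 -0.    1.26 -1.29]
```

{"op": "apply_moves", "data": {"moves": [0.056,0,0,0.005,0.005,0.025,-0.047,0.056,0.003,-0.008,0.015,0,0,0,0.056,0.003,-0.007,0.02,0,0,0,0.056,0.001,-0.002,0.02,0,0,0,0.056,0,0,0.01,0,0,0,0.056,0,0,0,0,0,0,0.056,0,0,0,0,0,0,0.056,0,0,0,0,0,0]}}

```text
clock: 13.93
position: [0.5225, 0.1067, 0.1295]
ee_rot: [0.0, 0.074, 0.997, -0.002]
contact_force: [0.2, -0.0, -0.9]
width: 0.0561
```

```bash
python3 -c "
from h import *
goto(0,-.075,.03,np.pi)
d=snap('wrist','wr7',None,1.2)
"
```

```text
t13.93 case [ 0.0008 -0.0768  0.1295]  d_tool [0.0009 0.0021 0.0995] w 0.0561
rot [-0.0034  0.0003 -0.021 ] d in target axes [0.0008 0.0018 0.0995]
F [ 0.23 -0.03 -0.95] M [0.044 0.065 0.006] q [ 0.07  0.29  1.75 -0.    1.1  -1.35]
```

View pics/wr7.png

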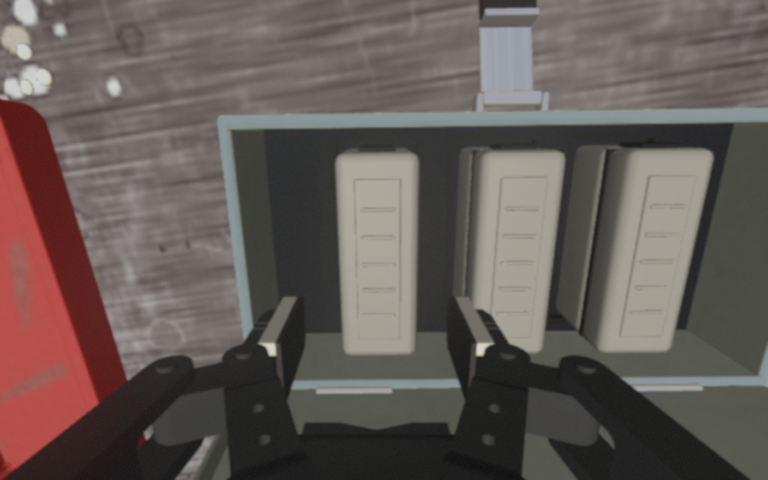

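The right case (columns 337–417) is centred between the fingers (centre 376), so I'll descend.

{"op": "apply_moves", "data": {"moves": [0.056,0,0.001,0.01,0,0,-0.021,0.056,0,0,0.016,0,0,0,0.056,0,0,0.018,0,0,0,0.056,0,0,0.018,0,0,0,0.056,0,0,0.015,0,0,0,0.056,0,0,0.007,0,0,0,0.056,0,0,0,0,0,0,0.056,0,0,0,0,0,0]}}

```text
clock: 14.65
position: [0.5305, 0.1094, 0.0469]
ee_rot: [0.009, 0.061, 0.998, -0.0]
contact_force: [0.3, 0.2, 0.0]
width: 0.0558
```

```bash
python3 -c "
from h import *
goto(0,-.075,.028,np.pi)
"
```

```text
t14.65 case [ 0.0084 -0.0732  0.0469]  d_tool [ 0.0088 -0.0018  0.0187] w 0.0558
rot [0.0004 0.0183 0.0057] d in target axes [ 0.0084 -0.0018  0.0189]
F [0.32 0.17 0.02] M [-0.037 -0.067 -0.03 ] q [ 0.08  0.39  1.85 -0.    0.88 -1.37]
```

{"op": "apply_moves", "data": {"moves": [0.056,0.003,-0.001,0.006,0,0.018,0.005,0.056,0.003,0,0.008,0,0,0,0.056,0.001,0,0.002,0,0,0,0.056,0,0,0,0,0,0,0.036,0,0,0,0,0,0,0.036,0,0,0,0,0,0,0.036,0,0,0,0,0,0,0.036,0,0,0,0,0,0], "newtons": 70}}

```text
clock: 15.32
position: [0.5254, 0.109, 0.0323]
ee_rot: [0.002, 0.063, 0.998, 0.0]
contact_force: [0.2, -0.3, -2.3]
width: 0.043
```

```bash
python3 -c "
from h import *
goto(0,-.075,.028,np.pi)
"
```

```text
t15.32 case [ 0.0034 -0.0741  0.0323]  d_tool [ 0.0034 -0.0009  0.0043] w 0.0430
rot [0.0008 0.005  0.0012] d in target axes [ 0.0034 -0.0009  0.0043]
F [ 0.19 -0.31 -2.29] M [-0.045  0.035 -0.03 ] q [ 0.08  0.41  1.87 -0.    0.86 -1.37]
```

{"op": "apply_moves", "data": {"moves": [0.036,0,0,-0.012,0,0,0,0.036,0,0,-0.02,0,0,0,0.036,0,0,-0.025,0,0,0,0.036,0,0,-0.025,0,0,0,0.036,0,0,-0.025,0,0,0,0.036,0.005,0,-0.01,0,0,0,0.036,0,0,0,0,0,0,0.036,0,0,0,0,0,0]}}

```text
clock: 15.98
position: [0.5127, 0.1099, 0.1474]
ee_rot: [-0.007, 0.064, 0.998, -0.0]
contact_force: [0.3, 0.0, -5.3]
width: 0.0432
```

```bash
python3 -c "
from h import *
goto(-.06,-.075,.16,np.pi)
"
```

```text
t15.98 case [-0.0093 -0.0749  0.1474]  d_tool [ 0.0509 -0.0001 -0.012 ] w 0.0432
rot [-0.0014 -0.0132  0.0006] d in target axes [ 0.0507 -0.0001 -0.0126]
F [ 0.33  0.01 -5.27] M [ 0.006 -0.011  0.042] q [ 0.08  0.27  1.73  0.    1.15 -1.37]
```

{"op": "apply_moves", "data": {"moves": [0.036,0.02,0,-0.01,0,-0.013,0,0.036,0.03,0,0,0,0,0,0.036,0.025,0,0,0,0,0,0.036,-0.03,0,0,0,0,0,0.036,-0.03,0,0,0,0,0,0.036,0.03,0,0,0,0,0,0.036,0.03,0,0,0,0,0,0.036,-0.02,0,0,0,0,0]}}

```text
clock: 16.65
position: [0.4332, 0.1157, 0.136]
ee_rot: [-0.026, 0.064, 0.998, -0.004]
contact_force: [-1.6, 0.4, -5.2]
width: 0.0433
```

{"op": "apply_moves", "data": {"moves": [0.036,-0.03,0,0,0,0,0,0.036,0.03,0,0,0,0,0,0.036,0.03,0,0,0,0,0,0.036,-0.02,0,0,0,0,0,0.036,0,0,0,0,0,0,0.036,0,0,0,0,0,0,0.036,0,0,0,0,0,0,0.036,0,0,0,0,0,0]}}

```text
clock: 17.32
position: [0.4138, 0.1159, 0.1183]
ee_rot: [-0.041, 0.064, 0.997, -0.007]
contact_force: [-0.5, 0.6, -4.1]
width: 0.0433
```

```bash
python3 -c "
from h import *
goto(-.07,-.075,.16,np.pi)
s,R=tool();print(R.inv().apply(s['moment']).round(3))
"
```

```text
t17.32 case [-0.1082 -0.0816  0.1183]  d_tool [-0.0347  0.0057 -0.0448] w 0.0433
rot [-0.0195 -0.0818  0.0002] d in target axes [-0.0382  0.0066 -0.0417]
F [-0.47  0.62 -4.09] M [ 0.005 -0.129 -0.055] q [ 0.11  0.2   1.92  0.    1.1  -1.33]
[-0.026 -0.127  0.055]
```

{"op": "apply_moves", "data": {"moves": [0.036,-0.005,0.002,-0.01,-0.01,-0.02,0,0.036,-0.008,0.002,-0.012,-0.01,-0.02,0,0.036,-0.008,0.001,-0.012,0,-0.02,0,0.036,-0.006,0,-0.005,0,-0.02,0,0.036,0,0,0,0,0,0,0.036,0,0,0,0,0,0,0.036,0,0,0,0,0,0,0.036,0,0,0,0,0,0]}}

```text
clock: 17.98
position: [0.4483, 0.1176, 0.1621]
ee_rot: [0.007, 0.064, 0.998, 0.002]
contact_force: [0.3, -0.0, -4.4]
width: 0.0432
```

```bash
cat >> h.py <<'E'
def mom():
    from rig import imaging
    from rig import manip
    A=[]
    for i in range(4):
        s,R=tool();A.append(np.r_[R.inv().apply(s['moment']),R.inv().apply(s['contact_force'])]);
        if i<3: imaging.get_image('wrist')
    A=np.array(A);print("tool M,F mean",A.mean(0).round(3),"My",A[:,1].round(3))
E
python3 -c "
from h import *
goto(-.07,-.075,.16,np.pi)
mom()
"
```

```text
t17.98 case [-0.0741 -0.0755  0.1621]  d_tool [-0.0041  0.0005  0.0022] w 0.0432
rot [ 0.0038  0.0128 -0.0005] d in target axes [-0.0041  0.0005  0.0021]
F [ 0.26 -0.02 -4.44] M [ 0.019 -0.009  0.006] q [ 0.11  0.15  1.85  0.    1.12 -1.34]
tool M,F mean [ 5.000e-03 -1.000e-02 -1.000e-03 -1.620e-01 -4.300e-01  4.552e+00] My [-0.006 -0.015  0.028 -0.045]
```

{"op": "apply_moves", "data": {"moves": [0.036,0,0,0,0,0.07,0,0.036,0,0,0,0,0.08,0,0.036,0,0,0,0,0.06,0,0.036,0,0,0,0,0,0,0.036,0,0,0,0,0,0,0.036,0,0,0,0,-0.05,0,0.036,0,0,0,0,-0.06,0,0.036,0,0,0,0,-0.05,0]}}

```text
clock: 18.8
position: [0.4482, 0.1171, 0.158]
ee_rot: [-0.02, 0.064, 0.998, 0.003]
contact_force: [0.1, 0.3, -5.0]
width: 0.0431
```

```bash
python3 -c "
from h import *
goto(-.07,-.075,.16,np.pi)
mom()
"
```

```text
t18.80 case [-0.0742 -0.076   0.158 ]  d_tool [-0.0041  0.001  -0.0022] w 0.0431
rot [ 0.0024 -0.0411 -0.0007] d in target axes [-0.0042  0.001  -0.002 ]
F [ 0.12  0.33 -5.03] M [-0.032  0.1    0.017] q [ 0.1   0.19  1.82  0.01  1.17 -1.35]
tool M,F mean [ 0.03   0.086 -0.009  0.55  -0.019  4.619] My [0.095 0.133 0.06  0.056]
```

{"op": "apply_moves", "data": {"moves": [0.036,0,0,0,0,-0.04,0,0.036,0,0,0,0,0,0,0.036,0,0,0,0,0,0,0.036,0,0,0,0,0,0,0.036,0,0,0,0,0,0,0.036,0,0,0,0,0,0,0.036,0,0,0,0,0,0,0.036,0,0,0,0,0,0]}}

```text
clock: 19.62
position: [0.4489, 0.1173, 0.1585]
ee_rot: [-0.003, 0.064, 0.998, 0.002]
contact_force: [0.7, -0.5, -4.8]
width: 0.0437
```

```bash
python3 -c "
from h import *
goto(-.07,-.075,.16,np.pi)
mom()
"
```

```text
t19.62 case [-0.0736 -0.0757  0.1585]  d_tool [-0.0035  0.0007 -0.0015] w 0.0437
rot [ 0.0026 -0.0071 -0.0002] d in target axes [-0.0036  0.0007 -0.0015]
F [ 0.67 -0.48 -4.8 ] M [ 0.035  0.029 -0.005] q [ 0.1   0.17  1.84  0.    1.14 -1.34]
tool M,F mean [ 5.000e-03  4.000e-02 -2.000e-03 -3.500e-02 -1.910e-01  4.045e+00] My [0.034 0.041 0.018 0.069]
```

{"op": "apply_moves", "data": {"moves": [0.036,0,0,0,0,-0.07,0,0.036,0,0,0,0,-0.08,0,0.036,0,0,0,0,-0.06,0,0.036,0,0,0,0,0,0,0.036,0,0,0,0,0,0,0.036,0,0,0,0,0.05,0,0.036,0,0,0,0,0.06,0,0.036,0,0,0,0,0.05,0]}}

```text
clock: 20.43
position: [0.4458, 0.1176, 0.1585]
ee_rot: [0.019, 0.063, 0.998, 0.0]
contact_force: [0.2, -0.7, -4.2]
width: 0.0433
```

{"op": "apply_moves", "data": {"moves": [0.036,0,0,0,0,0.04,0,0.036,0,0,0,0,0,0,0.036,0,0,0,0,0,0,0.036,0,0,0,0,0,0,0.036,0,0,0,0,0,0,0.036,0,0,0,0,0,0,0.036,0,0,0,0,0,0,0.036,0,0,0,0,0,0]}}

```text
clock: 21.1
position: [0.4516, 0.1173, 0.1591]
ee_rot: [-0.001, 0.064, 0.998, 0.002]
contact_force: [1.1, 0.8, -3.4]
width: 0.0431
```

```bash
python3 -c "
from h import *
goto(-.002,-.075,.16,np.pi)
mom()
"
```

```text
t21.10 case [-0.0709 -0.0754  0.1591]  d_tool [-0.0689  0.0003 -0.0011] w 0.0431
rot [ 0.0045 -0.0028  0.0005] d in target axes [-0.0689  0.0004 -0.0009]
F [ 1.06  0.79 -3.42] M [-0.052 -0.092 -0.028] q [ 0.1   0.17  1.84  0.01  1.13 -1.34]
tool M,F mean [ 2.300e-02 -8.500e-02 -3.000e-03 -1.380e-01  4.080e-01  3.771e+00] My [-0.098 -0.142 -0.051 -0.049]
```

```bash
sed -i 's/range(4)/range(12)/;s/i<3/i<11/' h.py; python3 -c "
from h import *
mom()
"
```

```text
tool M,F mean [-4.000e-03 -8.100e-02  3.000e-03 -7.200e-02  5.000e-03  4.456e+00] My [-0.049 -0.071 -0.14  -0.11  -0.094 -0.094 -0.065 -0.073 -0.12  -0.055
 -0.026 -0.074]
```

{"op": "apply_moves", "data": {"moves": [0.036,0,0,0,0,0.07,0,0.036,0,0,0,0,0.08,0,0.036,0,0,0,0,0.06,0,0.036,0,0,0,0,0,0,0.036,0,0,0,0,0,0,0.036,0,0,0,0,-0.05,0,0.036,0,0,0,0,-0.06,0,0.036,0,0,0,0,-0.05,0]}}

```text
clock: 22.47
position: [0.4543, 0.1168, 0.1579]
ee_rot: [-0.024, 0.064, 0.998, 0.004]
contact_force: [0.6, -1.0, -3.5]
width: 0.0434
```

{"op": "apply_moves", "data": {"moves": [0.036,0,0,0,0,-0.035,0,0.036,0,0,0,0,0,0,0.036,0,0,0,0,0,0,0.036,0,0,0,0,0,0,0.036,0,0,0,0,0,0,0.036,0,0,0,0,0,0,0.036,0,0,0,0,0,0,0.036,0,0,0,0,0,0]}}

```text
clock: 23.13
position: [0.4492, 0.1173, 0.1588]
ee_rot: [-0.006, 0.063, 0.998, 0.003]
contact_force: [0.5, -0.6, -5.3]
width: 0.0432
```

```bash
python3 -c "
from h import *
goto(-.002,-.075,.16,np.pi)
mom()
"
```

```text
t23.13 case [-0.0733 -0.0757  0.1588]  d_tool [-0.0713  0.0006 -0.0021] w 0.0432
rot [ 0.0049 -0.0119  0.0013] d in target axes [-0.0713  0.0007 -0.0012]
F [ 0.46 -0.64 -5.29] M [-0.017  0.063 -0.006] q [ 0.1   0.17  1.84  0.01  1.14 -1.35]
tool M,F mean [ 0.009  0.06  -0.012 -0.287  0.168  4.39 ] My [0.06  0.058 0.062 0.088 0.039 0.05  0.041 0.077 0.078 0.018 0.069 0.082]
```

The moment about the width axis swung from −0.08 to +0.06 N m between opposite tips, repeatably and with the sign expected for the socket rolling to the low end. So the right-hand case is the rattler, and I'll carry it over the tray.

```bash
python3 -c "
from h import *
goto(.541,-.207,.20,np.pi,world=True)
"
```

```text
t23.68 case [-0.0737 -0.0756  0.1589]  d_tool [-0.132  -0.31   -0.0442] w 0.0436
rot [ 0.005  -0.0117  0.0016] d in target axes [-0.1329 -0.31   -0.0411]
F [ 0.54  0.36 -4.88] M [-0.006  0.084  0.067] q [ 0.1   0.17  1.84  0.01  1.14 -1.35]
```

{"op": "apply_moves", "data": {"moves": [0.036,0,-0.008,-0.005,0.005,-0.012,0,0.036,0,-0.016,-0.008,0,0,0,0.036,0,-0.022,-0.008,0,0,0,0.036,0,-0.022,-0.008,0,0,0,0.036,-0.004,-0.022,-0.006,0,0,0,0.036,-0.006,-0.022,-0.004,0,0,0,0.036,-0.008,-0.022,0,0,0,0,0.036,-0.01,-0.022,0,0,0,0]}}

```text
clock: 24.35
position: [0.4531, -0.0457, 0.2022]
ee_rot: [0.001, 0.059, 0.998, -0.002]
contact_force: [0.9, -0.6, -4.9]
width: 0.0433
```

```bash
python3 -c "
from h import *
goto(.541,-.207,.20,np.pi,world=True)
"
```

```text
t24.35 case [-0.0485 -0.2369  0.2022]  d_tool [-0.1061 -0.1498  0.0029] w 0.0433
rot [-0.0032  0.0027  0.0107] d in target axes [-0.1077 -0.1487  0.0022]
F [ 0.88 -0.59 -4.88] M [ 0.001  0.076 -0.042] q [-0.25  0.11  1.79 -0.    1.23 -1.7 ]
```

{"op": "apply_moves", "data": {"moves": [0.036,-0.014,-0.022,0,0,0,0.01,0.036,-0.016,-0.022,0,0,0,0,0.036,-0.018,-0.022,0,0,0,0,0.036,-0.016,-0.02,0,0,0,0,0.036,-0.012,-0.014,0,0,0,0,0.036,-0.006,-0.007,0,0,0,0,0.036,0,0,0,0,0,0,0.036,0,0,0,0,0,0]}}

```text
clock: 25.02
position: [0.5204, -0.177, 0.2063]
ee_rot: [0.003, 0.067, 0.998, -0.006]
contact_force: [-0.0, -0.4, -4.1]
width: 0.0429
```

```bash
python3 -c "
from h import *
goto(.541,-.207,.20,np.pi,world=True)
mom()
"
```

```text
t25.02 case [ 0.035  -0.3585  0.2063]  d_tool [-0.0244 -0.0269  0.0068] w 0.0429
rot [-0.0117  0.0073 -0.0068] d in target axes [-0.0243 -0.0271  0.0063]
F [-0.01 -0.4  -4.12] M [0.086 0.092 0.021] q [-0.45  0.25  1.61 -0.01  1.27 -1.88]
tool M,F mean [-0.023  0.072  0.     0.155  0.226  4.269] My [0.102 0.061 0.156 0.02  0.033 0.074 0.099 0.078 0.045 0.117 0.033 0.049]
```

There is plenty of time, so I'll centre the case over the tray, then give it one more lengthways shake and an opposite tip to confirm.

{"op": "apply_moves", "data": {"moves": [0.036,-0.006,-0.008,0,-0.01,0.007,-0.006,0.036,-0.009,-0.01,0,0,0,0,0.036,-0.006,-0.008,0,0,0,0,0.036,0,0,0,0,-0.07,0,0.036,0,0,0,0,-0.08,0,0.036,0,0,0,0,-0.06,0,0.036,0,0,0,0,0,0,0.036,0,0,0,0,0,0]}}

```text
clock: 26.23
position: [0.5452, -0.2156, 0.2058]
ee_rot: [0.109, 0.064, 0.992, -0.01]
contact_force: [0.7, -0.5, -4.5]
width: 0.0432
```

{"op": "apply_moves", "data": {"moves": [0.036,0,0,0,0,0.05,0,0.036,0,0,0,0,0.06,0,0.036,0,0,0,0,0.05,0,0.036,0,0,0,0,0.035,0,0.036,0,0,0,0,0,0,0.036,0,0,0,0,0,0,0.036,0,0,0,0,0,0,0.036,0,0,0,0,0,0]}}

```text
clock: 26.9
position: [0.5503, -0.2213, 0.2057]
ee_rot: [0.006, 0.066, 0.998, -0.005]
contact_force: [-1.0, -0.1, -3.7]
width: 0.0434
```

```bash
python3 -c "
from h import *
goto(.541,-.207,.20,np.pi,world=True)
mom()
"
```

```text
t26.90 case [ 0.0703 -0.3986  0.2057]  d_tool [0.0112 0.013  0.0054] w 0.0434
rot [-0.0084  0.0131 -0.0047] d in target axes [0.0111 0.013  0.0057]
F [-1.   -0.15 -3.68] M [ 0.014 -0.052 -0.005] q [-0.5   0.31  1.52 -0.    1.3  -1.93]
tool M,F mean [-2.000e-03 -7.200e-02 -4.000e-03  1.560e-01  8.000e-02  4.199e+00] My [-0.05  -0.092 -0.044  0.003 -0.06  -0.086 -0.155 -0.056 -0.082 -0.083
 -0.132 -0.033]
```

Confirmed: −0.07 against +0.07 N m. The earlier shake was enough, so I'll now only centre, level and settle.

{"op": "apply_moves", "data": {"moves": [0.036,0.004,0.005,0,-0.008,0.008,-0.005,0.036,0.004,0.005,0,0,0.003,0,0.036,0.001,0.001,0,0,0,0,0.036,0,0,0,0,0,0,0.036,0,0,0,0,0,0,0.036,0,0,0,0,0,0,0.036,0,0,0,0,0,0,0.036,0,0,0,0,0,0]}}

```text
clock: 28.12
position: [0.5416, -0.2073, 0.206]
ee_rot: [0.001, 0.063, 0.998, 0.0]
contact_force: [-0.1, -0.4, -4.3]
width: 0.0434
```

```bash
python3 -c "
from h import *
goto(.541,-.207,.20,np.pi,world=True)
snap('scene','s9',None,1.2);snap('wrist','wr9',None,1.2);snap('top','t9',None,1.2)
goto(.541,-.207,.20,np.pi,world=True)
"
```

```text
t28.12 case [ 0.0598 -0.3858  0.206 ]  d_tool [0.0006 0.0002 0.006 ] w 0.0434
rot [0.0003 0.0011 0.0014] d in target axes [0.0006 0.0002 0.006 ]
F [-0.15 -0.43 -4.33] M [ 0.028 -0.034  0.007] q [-0.49  0.3   1.54  0.    1.31 -1.93]
t28.27 case [ 0.0598 -0.3858  0.2059]  d_tool [0.0006 0.0002 0.0059] w 0.0431
rot [0.0004 0.001  0.0013] d in target axes [0.0006 0.0003 0.0059]
F [ 0.4  -0.   -4.18] M [-0.019 -0.089  0.004] q [-0.49  0.3   1.54  0.    1.31 -1.93]
```

View pics/s9.png

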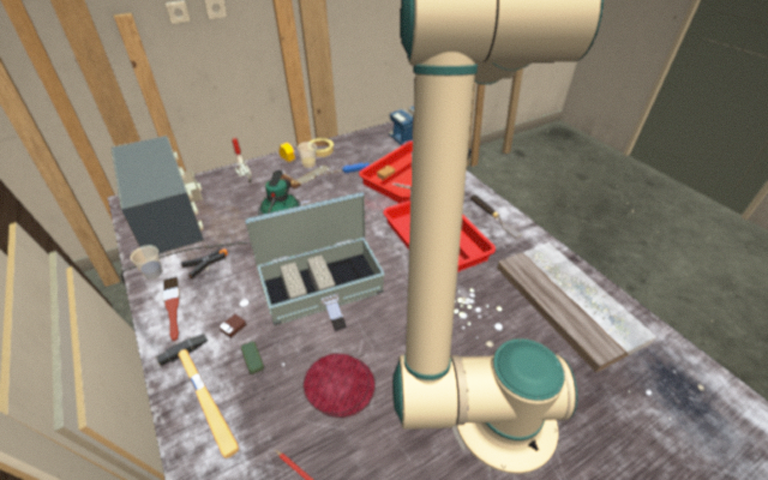

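View pics/wr9.png

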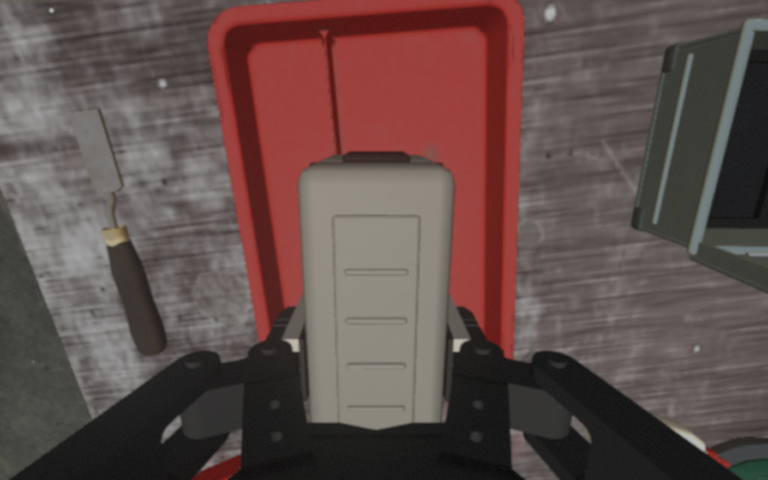

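View pics/t9.png

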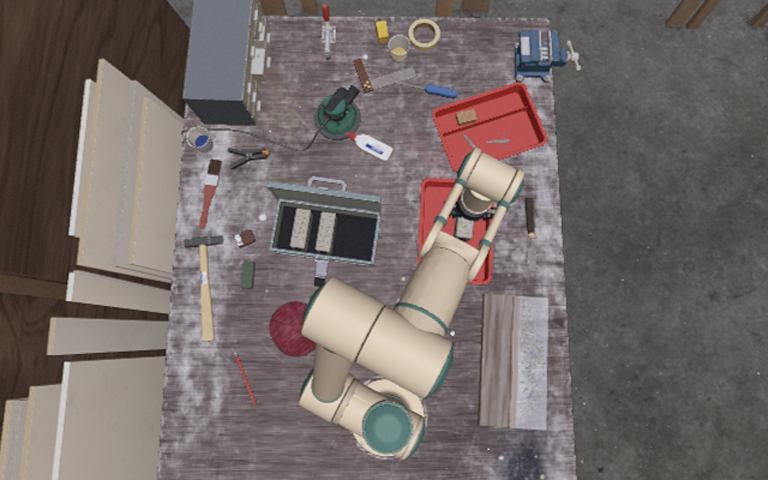

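The views show the lid open at (315,225) in the scene view, the clip down at (335,312), two cases still in their pockets, and the held case over the tray. One last check: is the held case's top face level?

```bash
python3 -c "
from h import *
d=dict(np.load('wr9.npz'));P=cloud(d)[150:345,280:345].reshape(-1,3)
P=P[(P[:,2]>.2)&(P[:,2]<.29)];A=np.c_[P[:,:2],np.ones(len(P))];c=np.linalg.lstsq(A,P[:,2],rcond=None)[0];print(len(P),c,P[:,2].mean(),P.min(0),P.max(0))
from rig import workorder
if np.hypot(*c[:2])<.06: print(workorder.sign_off())
"
```

```text
12625 [ 0.02108313 -0.00344545  0.23479694] 0.24642408572418115 [ 0.48312725 -0.2220419   0.24230608] [ 0.55871547 -0.19053155  0.24929151]
the job is handed in; nothing more can be done
None
```

I swung the clip down, raised the lid to about 1.65 rad and left it standing. The first case I tried, from the right pocket, was the one that rattles. I handed the job in at about 28 s, with that case still gripped above the centre of the empty tray.

- **Finding the rattle:** I shook the case lengthways, but the reading taken right after the shake was ambiguous (about −0.01 N m). The proof came from tipping it gently each way. Levelled afterwards, the moment swung between about −0.08 and +0.06 to +0.07 N m. This repeated, and the sign matched the socket rolling to the low end. The swing of about 0.14 N m is a little under the 0.17 N m given.
- **Not tested:** I did not lift or shake the other two cases, since the first one already rattled.
- **Last checks:** The held case is right way up and level to about 0.02 rad, with its underside about 0.18 m above the bench and about 0.13 m above the tray rim. The grip width is 43 mm, and the other two cases are still in their pockets. In the last pictures the clip is down, the lid is open and the blocks and chisel look undisturbed.

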